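# Seat a vial stopper in a guarded hand press

## Robot

A 6-joint arm with a two-finger parallel gripper is mounted at the origin on a cart in front of the work surface, level with it; the furniture and walls round the work are solid. World frame = base frame: x ahead of the robot, y to its left, z up, the work surface at z = 0. Lengths are in mm, angles in degrees, forces in N, time in s.
With the tool pointing down it reaches from about 325 to 775 mm from the base axis. Payload 9.3 kg.
Tool frame: the origin (TCP) lies on the mounting face of the last link; the fingertips stand 173 mm ahead of it and the grasp point (between the pads) lies 155 mm ahead of it; z points along the fingers, y is the direction in which the jaws open and shut (so a half turn about z gives the same grasp; the last joint's range is limited). The gripper opens to 85 mm and grips with 20 to 120 N. Pads are 22 mm wide; open, the fingers measure 114 mm over their backs; the gripper's body (76 mm by 85 mm) begins 54 mm behind the grasp point. The pads swing forward as they close: fully open they stand 13 mm farther back than shut.
Start: joints at [59.324, 14.817, 1.232, 76.415, 0, 81.257], TCP at [205.437, 510.189, 404.679] pointing down, gripper open.
Joint ranges: [-174.27, 174.27], [-52.1, 104.24], [-59.71, 78.15], [-110.17, 111.67], [-87.03, 83.33], [-180, 180]. Speed limits (degrees/s): [127.2, 127.2, 159.86, 180, 180, 180].

## Interface

Orientations are given as a 3x3 rotation matrix whose columns are the frame's x, y, z axes.
In Python, from workcell import sense, vision, robot gives the robot as it stands. The module is installed in compiled form; this text tells all that it offers.
- The arm moves only by the shell command python3 -m jog 'ROWS' [FORCE]. ROWS is JSON, a list of rows, each an object with "jaw": the closure in counts, from 0 (fully open) to 255 (shut); "offset": the shift along the tool's x, y, z in cm, a list of three; "roll": the turn about the tool's z in rad. In form: [{"jaw": jaw, "offset": [tx, ty, tz], "roll": roll}, ...]. A call has 1 to 20 rows; each row is the pose to reach, as a shift and turn from the pose measured when the call began, along the tool's axes at that moment; what a row does not reach only later rows make up. A row lasts 1/12 s, in which the tool goes at most 41.7 mm and 7.16 degrees, less where a joint would pass 70% of its speed; a pose out of reach is approached as far as the arm can. A call with a gripper value outside its range is refused whole. The fingers move at their own pace and stop on an object; FORCE is the grip in N (left out, the last holds). Time passes only in rows, so rows that repeat a pose let the fingers close. It gives the time, the measured TCP pose, the force and the opening at its end, in the units of the state.
- sense(): the state, without advancing time (a new reading comes with each control period).
- vision.grab_frame(name): name is "side" or "top"; returns a dict with "frame" (420x560x3 uint8, blue, green, red), "K" (3x3 intrinsics, pixels), "R" (3x3) and "t" (3): a world point X has camera coordinates R X + t. Camera axes: x right, y down, z forward; pixel columns grow to the right and rows downward; lengths in mm; the calibration is good to about 2 mm. A picture is of the moment at which its call begins. There is no depth.
- robot.finish_job(): hands the job in, once; it reports no verdict.
Trained networks look in the newest picture that a camera, given by its name, has taken for a name from the list of things; names that differ only in an ending like _2 or _b are one class to them, and where a whole thing is asked for, a point or a joint stands for the part that bears it (a point fixed in the world has none). Each returns a list of dicts, best first, with "confidence" (0 to 1); they miss things now and then, are a little off and sometimes report something else, mostly with a low value. They report only what shows in the picture. A call takes as long as a camera call.
- vision.find_in(camera, name): "point" ([x, y, z] in mm, in world coordinates, good to about 4 mm: the middle of the surface that is visible of it).
- vision.tip_of(camera, name): "point" ([x, y, z] in mm, in world coordinates, good to about 4 mm: a listed point, or the origin of a listed thing).
The state is a dict: "time": time; "joint_pos": joint angles; "qd": joint speeds; "tau": joint torques, N m; "tool_pos": TCP position; "tool_rot": TCP orientation; "force": force on the tool from outside, world axes, zero at the start; "ft_torque": the same for the moment, N m; "finger_gap": opening from 0.0 (shut) to 1.0 (fully open).
Only numpy, scipy, OpenCV 4.12 (cv2) and the standard library are available. Lean on these libraries where they do the work, as an engineer would, in place of code of your own. Each camera call takes 0.05 s, during which the arm holds its last target.

## Task

Stopper the waiting vial with the guarded hand press: push the loading slide fully in so that the vial stands under the ram, then reach down through the yellow-rimmed window in the guard and press the red lever pad down until the stopper is fully seated, let the lever come back up, and push the slide all the way back out. Push the slide by the upright tab at its end with the fingertips, without pinching it; do not touch the guard or its window frame or touch or lift the vial, and leave the other things on the bench where they are.

Things in the scene. Friction and masses are not known exactly. Their poses are not given: they have to be found in the camera images.
- press: Hand press for vial stoppers, fixed to the bench. Grey base plate 240 x 160 x 12 mm; origin at the centre of its underside on the bench; its x axis points from the window side at the front to the column at the back, y to the left (towards the side where the loading slide sticks out), z up. It may stand turned about z.
- guard: The guard fixed over the press, same origin and axes as the press: clear panels and a white steel top, a box from x = -112 to +108 mm and y = -70 to +70 mm, top at z = 158 mm. Clear opening in the left panel (x = -30 to +50 mm, up to z = 90 mm) for the slide and vial.
- guard_window (a point): Centre of the rectangular window in the guard's top, level with the top face (z = 158 mm). Clear opening 82 mm along the press's x and 82 mm along its y, inside a yellow bead of 6 mm diameter that rises 3 mm above the top. The lever pad lies below it; nothing may touch the bead or top.
- lever (a joint): Press lever, rad: 0 = up at rest, 0.262 = fully down at its stop. Pivoted at the back about the press's y axis; the front end goes down. It springs back to 0 when let go. Pushing it down at the pad takes about 5 to 12 N. The stopper is fully seated at about 0.26.
- lever_pad (a point): Middle of the top of the red, ribbed lever pad, 36 mm along x by 42 mm along y. At rest it is about 9 mm below the guard's top face and sinks 32 mm in all at the full stroke (about 120 mm lever arm); it moves with the lever.
- slide (a joint): Loading slide, m: 0 = fully out (to the left) at its stop, 0.100 = fully in, with the vial under the ram, at its stop. It moves along the press's -y as it grows, stays where it is left, and takes about 2 to 4 N to push.
- slide_tab (a point): Middle of the top edge of the slide's upright end tab: steel with a black rubber pad on each face (tab_outer, tab_inner; 46 mm along x, z = 34.5 to 84.5 mm). Tab 50 mm along x, 10 mm thick along y, up to z = 86.5 mm. Push the outer (+y) pad to send the slide in, the inner (-y) pad to send it out. Slide fully in: 115 mm from the guard's left panel to the inner pad.
- slide_pocket (a point): Centre of the floor of the white ring pocket on the slide in which the vial stands; the ring is 35 mm wide outside and 12 mm high. Moves with the slide.
- vial: Clear glass vial, 24 mm diameter, 45 mm tall, standing loose in the slide's pocket; origin at the centre of its underside, z up. Its grey rubber stopper is part started in its neck and stands 7.5 mm proud.
- stopper (a joint): How far the stopper has been pushed into the vial, m: 0 = as started, 0.0075 = fully seated. It moves only when the ram presses it, and stays.
- vial_rack: Blue rack, 48 x 128 x 26 mm, with two stoppered vials, 52 mm high over all; a bystander. Origin at the centre of its underside.
- red_pot: Sample pot with a red lid, 48 mm diameter, 60 mm tall; a bystander. Origin at the centre of its underside.
- tips: Blue pipette tip box with a clear lid, 88 x 118 x 67 mm; a bystander. Origin at the centre of its underside.
- bench_timer: White bench timer, 35 x 68 x 65 mm; a bystander. Origin at the centre of its underside.

How it is judged (in metres and radians):
On the way, in this order (a step that is already met when the one before it is completed fails the run):
1. the slide is fully in under the ram, the stopper not yet pressed (value of joint slide above 0.095 m and value of joint stopper below 0.002 m), for 0.2 s.
2. the lever is pressed down and the stopper is fully seated, with the slide in (value of joint slide above 0.095 m and value of joint lever above 0.22 rad and value of joint stopper above 0.0063 m), for 0.1 s.
3. the lever is let up again while the slide is still in (value of joint slide above 0.09 m and value of joint lever below 0.05 rad), for 0.1 s.
At the end, for the whole second after the job is handed in: The stopper is seated to within 1.2 mm, the lever is back up (below 0.03 rad), the slide is out to within 6 mm of its stop, and the vial stands upright and still in its pocket (within 4 mm) (value of joint stopper above 0.0063 m and value of joint lever below 0.03 rad and value of joint slide below 0.006 m and angle between vial's own z axis and vertical below 0.1 rad and distance between vial and slide_pocket below 0.004 m and linear speed of vial below 0.02 m/s); the robot touches nothing.
It fails at once if the fingers pinch the tab (press on both its push pads at once) (contact force between the fingers and tab_outer above 0.5 N and contact force between the fingers and tab_inner above 0.5 N).
It fails at once if the robot touches the guard or its window frame (contact force between any of the fingers, the arm and guard above 0.5 N).
It fails at once if the robot touches the vial or its stopper (contact force between any of the fingers, the arm and vial above 0.3 N).
It fails at once if the vial is lifted out of its pocket or tipped (z of vial in the frame of slide_pocket above 0.008 m or angle between vial's own z axis and vertical above 0.35 rad).
It fails at once if a bystander is moved more than 15 mm (distance of any of vial_rack, red_pot, tips, bench_timer from where it was at the start of the episode above 0.015 m).
It also fails if it takes over 58 s, if anything falls off the work surface, if the arm or the gripper's body presses on something with over 40 N, if the wrist force passes 120 N, or if a joint passes its speed limit or range.

## Working session

There is one attempt and no reset: what is moved stays moved. The work goes in short steps, Python scripts to look and compute and a shell command to move; the robot and the scene stay as the last step left them, time stands still between calls to the robot, and variables do not carry over. Pictures are saved under pics/ and viewed, and the job is handed in when it is done.

```bash
mkdir -p pics; python3 - <<'E'
from workcell import sense, vision, robot
import cv2
s=sense(); print(s)
for c in ("side","top"):
    f=vision.grab_frame(c); cv2.imwrite(f"pics/{c}0.png",f["frame"]); print(c,f["K"],f["R"],f["t"])
    for n in ("press","guard_window","lever_pad","slide_tab","slide_pocket","vial","vial_rack","red_pot","tips","bench_timer"):
        r=vision.tip_of(c,n); print(n,[( [round(v) for v in q["point"]],round(q["confidence"],2)) for q in r[:2]])
print(sense()["time"])
E
```

```text
{'time': 0.0, 'joint_pos': array([ 5.93221564e+01,  1.48506827e+01,  1.18827302e+00,  7.64155210e+01,
       -3.85707003e-04,  8.12586837e+01]), 'qd': array([-0.00765893,  0.04471493, -0.05619219,  0.01023114,  0.00100001,
       -0.07419063]), 'tau': array([-1.80780571e-03, -5.55643773e+01,  3.44525349e+01,  1.37135645e-02,
       -3.13480477e-04,  2.95446760e-06]), 'tool_pos': array([205.42549768, 510.13331192, 404.05655502]), 'tool_rot': array([[-9.27598210e-01,  3.73578756e-01, -6.88171647e-04],
       [ 3.73579336e-01,  9.27597490e-01, -1.17322905e-03],
       [ 2.00052844e-04, -1.34537187e-03, -9.99999075e-01]]), 'force': array([-0.20915875, -0.0019441 ,  0.05859918]), 'ft_torque': array([-0.02431657, -0.01566471, -0.00292429]), 'finger_gap': 1.0030291252848549}
side [[402.79689234   0.         287.60101886]
 [  0.         402.79689234 207.99674168]
 [  0.           0.           1.        ]] [[ 0.66452882 -0.74708079 -0.01648476]
 [-0.48551999 -0.4148908  -0.76950371]
 [ 0.56804206  0.51936107 -0.63842955]] [-366.16468957  404.51006733 1051.46355633]
press [([513, -104, -2], 0.
[... 203 characters left out ...]
446, -340, 4], 0.95)]
tips [([772, 90, 4], 0.65)]
bench_timer [([660, 385, -3], 0.53)]
top [[501.80403906   0.         284.26008765]
 [  0.         501.80403906 214.86351116]
 [  0.           0.           1.        ]] [[-0.01717149 -0.99929719 -0.03332071]
 [-0.98847147  0.02198053 -0.14980326]
 [ 0.15043039  0.03036422 -0.98815419]] [  55.10296165  604.26635224 1350.50838479]
press [([512, -103, 3], 0.82)]
guard_window []
lever_pad [([467, -101, 151], 0.66)]
slide_tab [([531, 185, 86], 0.66)]
slide_pocket [([529, -1, 21], 0.7)]
vial [([526, -6, 20], 0.49)]
vial_rack [([488, 383, 0], 0.91)]
red_pot [([443, -342, 0], 0.69), ([527, -5, 21], 0.54)]
tips [([769, 86, 1], 0.91)]
bench_timer []
1.1
```

View pics/side0.png

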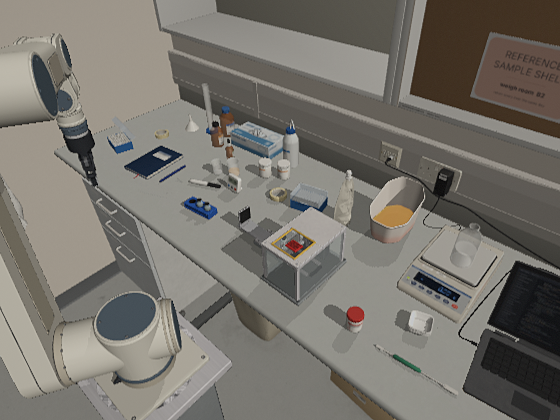

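View pics/top0.png

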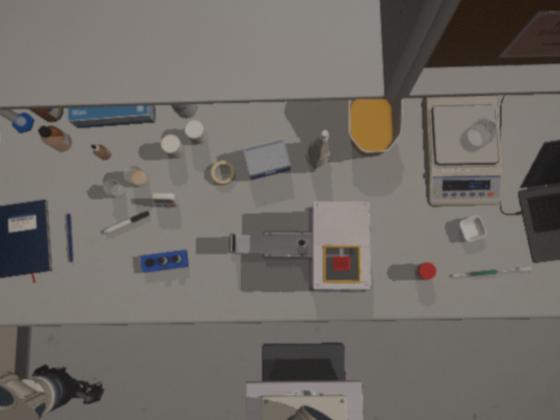

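```bash
python3 - <<'E'
import cv2
a=cv2.imread("pics/top0.png")[190:300,225:380]; cv2.imwrite("pics/topc.png",cv2.resize(a,None,fx=5,fy=5,interpolation=cv2.INTER_CUBIC))
a=cv2.imread("pics/side0.png")[190:310,225:355]; cv2.imwrite("pics/sidec.png",cv2.resize(a,None,fx=5,fy=5,interpolation=cv2.INTER_CUBIC))
E
```

```text
(no output)
```

View pics/topc.png

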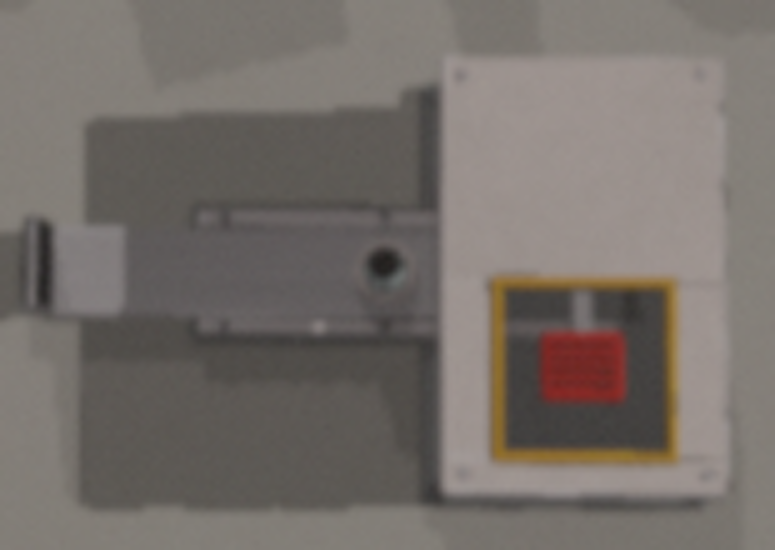

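View pics/sidec.png

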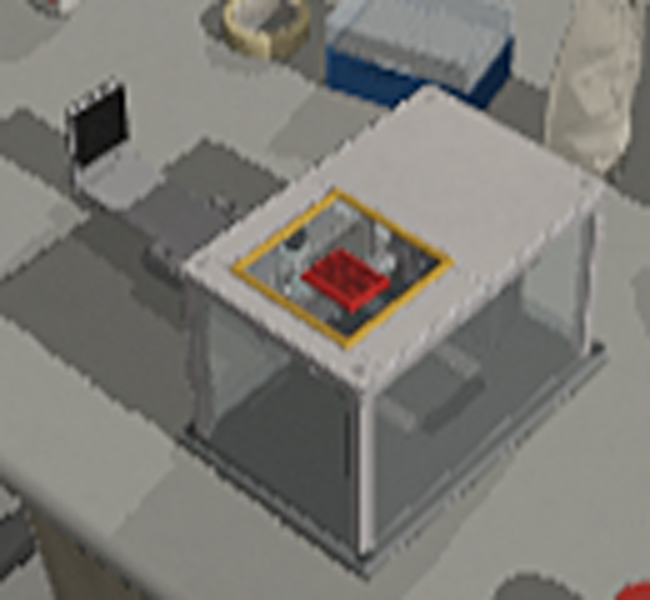

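```bash
cat > h.py <<'E'
import numpy as np
from workcell import sense, vision
def ray(f,u,v,z):
    K,R,t=[np.array(f[k]) for k in "KRt"]
    d=R.T@np.linalg.inv(K)@[u,v,1]; c=-R.T@t
    return c+d*(z-c[2])/d[2]
def pose():
    s=sense(); print("t",round(s["time"],2),"tcp",s["tool_pos"].round(1),"F",s["force"].round(1),"gap",round(s["finger_gap"],2),"q",s["joint_pos"].round(0)); return s
E
python3 - <<'E'
from h import *
f=vision.grab_frame("top"); g=vision.grab_frame("side")
def T(x,y,z): 
    p=ray(f,225+x/5-.4,190+y/5-.4,z); print(p.round(1)); return p
def S(x,y,z): 
    p=ray(g,225+x/5-.4,190+y/5-.4,z); print(p.round(1)); return p
print("guard corners top");[T(*c,158) for c in ((443,57),(722,57),(728,497),(438,497))]
print("bead outer corners");[T(*c,158) for c in ((490,277),(678,277),(678,462),(493,462))]
print("pad");[T(*c,149) for c in ((541,331),(626,331),(626,403),(541,403))]
print("tab top");[T(*c,86.5) for c in ((24,215),(52,220),(52,312),(30,310))]
print("side guard");[S(*c,158) for c in ((185,262),(430,88),(605,185),(365,385))]
print("bead");[S(*c,160) for c in ((232,268),(337,188),(453,262),(347,348))]
print("tab");[S(*c,86.5) for c in ((70,122),(122,80))]
E
```

```text
guard corners top
[622.6 -35.1 158. ]
[ 619.3 -177.4  158. ]
[ 396.9 -171.   158. ]
[399.4 -26.8 158. ]
bead outer corners
[509.  -55.9 158. ]
[ 507.1 -150.6  158. ]
[ 414.6 -146.9  158. ]
[416.2 -54.8 158. ]
pad
[481.8 -81.4 149. ]
[ 481.  -124.3  149. ]
[ 444.7 -123.   149. ]
[445.5 -80.2 149. ]
tab top
[554.  190.9  86.5]
[551.  175.7  86.5]
[501.4 175.8  86.5]
[502.7 187.7  86.5]
side guard
[406.7 -31.1 158. ]
[621.3 -39.  158. ]
[ 618.6 -176.7  158. ]
[ 402.7 -171.6  158. ]
bead
[419.5 -56.6 160. ]
[510.1 -57.6 160. ]
[ 506.1 -149.8  160. ]
[ 415.5 -147.7  160. ]
tab
[501.8 178.   86.5]
[556.5 183.5  86.5]
```

```bash
python3 -m jog '[{"jaw":255,"offset":[-2,-0.7,0],"roll":0.06},{"jaw":255,"offset":[-5,-1.7,0],"roll":0.15},{"jaw":255,"offset":[-8,-2.7,0],"roll":0.24},{"jaw":255,"offset":[-11,-3.7,0],"roll":0.33},{"jaw":255,"offset":[-14,-4.7,0],"roll":0.42},{"jaw":255,"offset":[-17,-5.7,0],"roll":0.51},{"jaw":255,"offset":[-20,-6.7,0],"roll":0.60},{"jaw":255,"offset":[-23,-7.7,0],"roll":0.69},{"jaw":255,"offset":[-26,-8.7,0],"roll":0.78},{"jaw":255,"offset":[-29,-9.7,0],"roll":0.87},{"jaw":255,"offset":[-32,-10.7,0],"roll":0.96},{"jaw":255,"offset":[-35,-11.7,0],"roll":1.05},{"jaw":255,"offset":[-38,-12.7,0],"roll":1.14},{"jaw":255,"offset":[-40,-13.3,0],"roll":1.2},{"jaw":255,"offset":[-40.7,-13.6,0],"roll":1.216},{"jaw":255,"offset":[-40.7,-13.6,0],"roll":1.216},{"jaw":255,"offset":[-40.7,-13.6,0],"roll":1.216},{"jaw":255,"offset":[-40.7,-13.6,0],"roll":1.216}]' 30
python3 - <<'E'
from h import *
import cv2
s=pose(); print(s["tool_rot"].round(3))
for c in ("side","top"):
    f=vision.grab_frame(c); cv2.imwrite(f"pics/{c}1.png",f["frame"])
    for n in ("slide_tab","lever_pad"):
        print(c,n,[( [round(v) for v in q["point"]],round(q["confidence"],2)) for q in vision.tip_of(c,n)[:2]])
E
```

```text
time: 2.7
tool_pos: [531.3, 232.8, 404.8]
tool_rot: [[0.026, 1.0, -0.0], [1.0, -0.026, 0.0], [0.0, -0.0, -1.0]]
force: [0.1, 0.7, -0.3]
finger_gap: 0.002
t 2.7 tcp [531.3 232.8 404.8] F [ 0.1  0.7 -0.3] gap 0.0 q [ 15.  18.   5.  78.   0. 107.]
[[ 0.026  1.    -0.   ]
 [ 1.    -0.026  0.   ]
 [ 0.    -0.    -1.   ]]
side slide_tab [([530, 187, 84], 0.71)]
side lever_pad [([466, -101, 146], 0.46)]
top slide_tab [([530, 188, 85], 0.97)]
top lever_pad [([467, -104, 150], 0.52)]
```

```bash
python3 -m jog '[{"jaw":255,"offset":[0,0,2],"roll":0},{"jaw":255,"offset":[0,0,5],"roll":0},{"jaw":255,"offset":[0,0,8],"roll":0},{"jaw":255,"offset":[0,0,11],"roll":0},{"jaw":255,"offset":[0,0,14],"roll":0},{"jaw":255,"offset":[0,0,16.5],"roll":0},{"jaw":255,"offset":[0,0,18],"roll":0},{"jaw":255,"offset":[0,0,18],"roll":0},{"jaw":255,"offset":[0,0,18],"roll":0}]'
python3 - <<'E'
from h import *
import cv2
s=pose()
for c,(a,b) in (("side",(130,180)),("top",(160,180))):
    f=vision.grab_frame(c); cv2.imwrite(f"pics/{c}2.png",cv2.resize(f["frame"][a:a+140,b:b+190],None,fx=4,fy=4,interpolation=cv2.INTER_CUBIC))
E
```

```text
time: 3.75
tool_pos: [531.6, 232.8, 224.7]
tool_rot: [[0.026, 1.0, -0.001], [1.0, -0.026, -0.0], [-0.0, -0.001, -1.0]]
force: [0.7, 0.2, 0.7]
finger_gap: -0.001
t 3.75 tcp [531.6 232.8 224.7] F [0.7 0.2 0.7] gap -0.0 q [ 15.  24. -13.  53.   0. 107.]
```

View pics/side2.png

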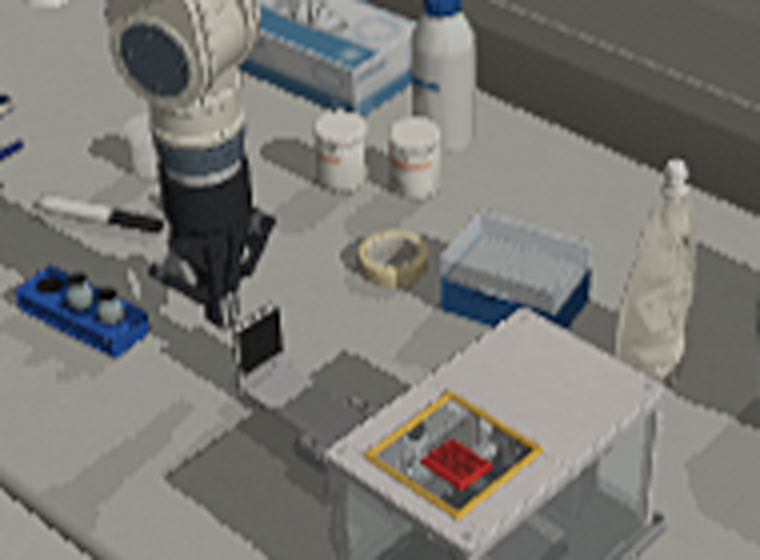

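View pics/top2.png

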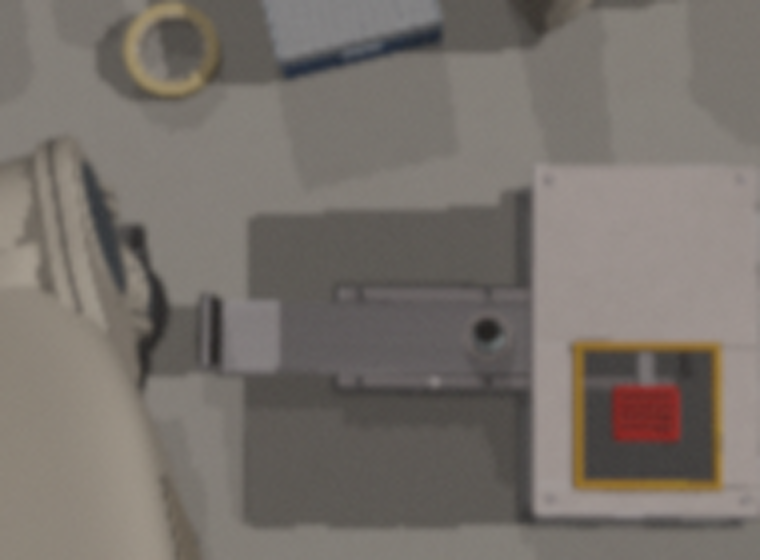

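```bash
python3 - <<'E'
from h import *
g=vision.grab_frame("side"); s=sense()
K,R,t=[np.array(g[k]) for k in "KRt"]
T=s["tool_rot"];p0=s["tool_pos"]
for off in (-13,0,13):
  for name,(x,y) in {"Lwing top":(150,270),"Lwing low":(170,288),"Rwing":(272,218),"Rwing low":(247,275),"tip":(213,322),"bodylow":(190,225)}.items():
    d=R.T@np.linalg.inv(K)@[180+x/4-.4,130+y/4-.4,1]; c=-R.T@t; n=T[:,0]
    P=c+d*(n@(p0+off*n-c))/(n@d); print(off,name,(T.T@(P-p0)).round(0))
E
```

```text
-13 Lwing top [-13. -75.  62.]
-13 Lwing low [-13. -59.  91.]
-13 Rwing [-13.  58.  82.]
-13 Rwing low [-13.  23. 125.]
-13 tip [-13. -20. 152.]
-13 bodylow [-13. -30.  41.]
0 Lwing top [ -0. -67.  74.]
0 Lwing low [ -0. -50. 103.]
0 Rwing [-0. 68. 94.]
0 Rwing low [ -0.  33. 138.]
0 tip [ -0. -10. 166.]
0 bodylow [ -0. -20.  53.]
13 Lwing top [ 13. -58.  86.]
13 Lwing low [ 13. -41. 115.]
13 Rwing [ 13.  79. 107.]
13 Rwing low [ 13.  43. 151.]
13 tip [ 13.  -1. 179.]
13 bodylow [ 13. -11.  65.]
```

```bash
python3 - <<'E'
from h import *
import cv2
g=vision.grab_frame("side"); s=sense()
im=cv2.resize(g["frame"][165:235,205:260],None,fx=8,fy=8,interpolation=cv2.INTER_CUBIC)
im=cv2.convertScaleAbs(im,alpha=2.0,beta=30)
K,R,t=[np.array(g[k]) for k in "KRt"]
T=s["tool_rot"];p0=s["tool_pos"]
for z in (173,155,129,101):
  for y in (-41,-14,0,14,41):
    q=K@(R@(p0+T@[0,y,z])+t); u,v=q[:2]/q[2]
    cv2.circle(im,(int((u-205+.5)*8),int((v-165+.5)*8)),2,(0,255,0) if z!=129 else (0,0,255),-1)
cv2.imwrite("pics/side3.png",im)
E
```

```text
(no output)
```

View pics/side3.png

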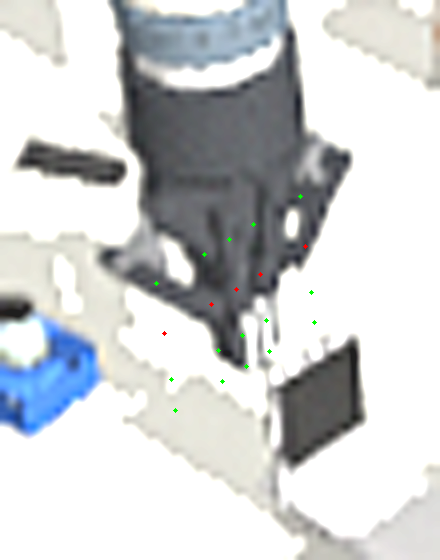

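```bash
python3 -m jog '[{"jaw":255,"offset":[-1,0,0],"roll":0},{"jaw":255,"offset":[-1.8,0,0],"roll":0},{"jaw":255,"offset":[-2.4,0,0],"roll":0},{"jaw":255,"offset":[-2.8,0,0],"roll":0},{"jaw":255,"offset":[-3.2,0,0],"roll":0},{"jaw":255,"offset":[-3.6,0,0],"roll":0},{"jaw":255,"offset":[-4,0,0],"roll":0},{"jaw":255,"offset":[-4.5,0,0],"roll":0},{"jaw":255,"offset":[-5,0,0],"roll":0},{"jaw":255,"offset":[-5.5,0,0],"roll":0},{"jaw":255,"offset":[-6,0,0],"roll":0},{"jaw":255,"offset":[-6.5,0,0],"roll":0},{"jaw":255,"offset":[-7,0,0],"roll":0},{"jaw":255,"offset":[-7.5,0,0],"roll":0},{"jaw":255,"offset":[-8,0,0],"roll":0},{"jaw":255,"offset":[-8.5,0,0],"roll":0},{"jaw":255,"offset":[-9,0,0],"roll":0},{"jaw":255,"offset":[-9.5,0,0],"roll":0},{"jaw":255,"offset":[-10,0,0],"roll":0},{"jaw":255,"offset":[-10,0,0],"roll":0}]'
python3 - <<'E'
from h import *
import cv2
s=pose()
for c,(a,b) in (("side",(130,180)),("top",(160,180))):
    f=vision.grab_frame(c); cv2.imwrite(f"pics/{c}4.png",cv2.resize(f["frame"][a:a+140,b:b+190],None,fx=4,fy=4,interpolation=cv2.INTER_CUBIC))
    for n in ("slide_tab","slide_pocket"):
        print(c,n,[( [round(v) for v in q["point"]],round(q["confidence"],2)) for q in vision.tip_of(c,n)[:2]])
E
```

```text
time: 5.62
tool_pos: [529.3, 131.8, 226.1]
tool_rot: [[0.027, 1.0, 0.002], [1.0, -0.027, -0.0], [0.0, 0.002, -1.0]]
force: [0.4, -0.0, -0.1]
finger_gap: -0.001
t 5.62 tcp [529.3 131.8 226.1] F [ 0.4 -0.  -0.1] gap -0.0 q [  5.  21. -18.  51.  -0.  97.]
side slide_tab [([526, 116, 85], 0.85)]
side slide_pocket [([525, -73, 17], 0.68)]
top slide_tab [([529, 116, 88], 0.72)]
top slide_pocket []
```

View pics/side4.png

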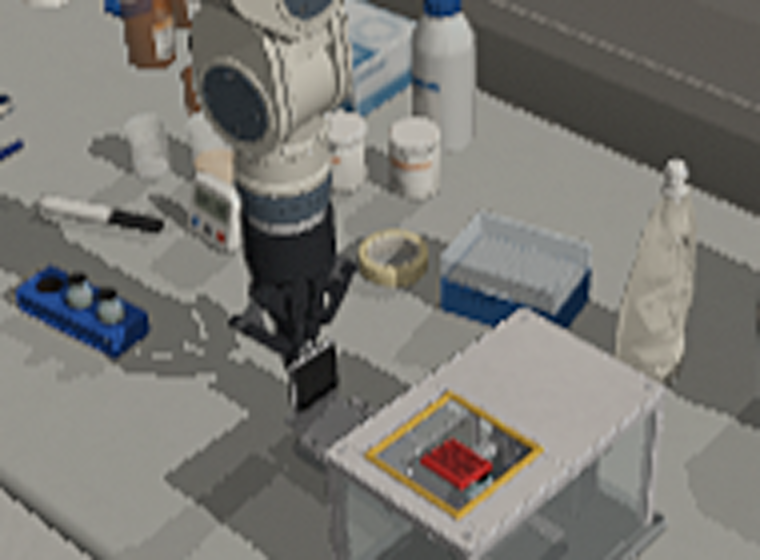

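```bash
python3 -m jog '[{"jaw":255,"offset":[-0.3,0,0],"roll":0},{"jaw":255,"offset":[-0.6,0,0],"roll":0},{"jaw":255,"offset":[-0.9,0,0],"roll":0},{"jaw":255,"offset":[-1.2,0,0],"roll":0},{"jaw":255,"offset":[-1.5,0,0],"roll":0},{"jaw":255,"offset":[-1.8,0,0],"roll":0},{"jaw":255,"offset":[-2.1,0,0],"roll":0},{"jaw":255,"offset":[-2.3,0,0],"roll":0},{"jaw":255,"offset":[-2.5,0,0],"roll":0},{"jaw":255,"offset":[-2.6,0,0],"roll":0},{"jaw":255,"offset":[-2.7,0,0],"roll":0}]'
python3 -m jog '[{"jaw":255,"offset":[-0.1,0,0],"roll":0},{"jaw":255,"offset":[-0.2,0,0],"roll":0},{"jaw":255,"offset":[-0.2,0,0],"roll":0}]'
python3 - <<'E'
from h import *
s=pose()
for c in ("side","top"):
    f=vision.grab_frame(c)
    for n in ("slide_tab","slide_pocket"):
        print(c,n,[( [round(v) for v in q["point"]],round(q["confidence"],2)) for q in vision.tip_of(c,n)[:2]])
E
```

```text
time: 6.83
tool_pos: [528.6, 105.8, 226.2]
tool_rot: [[0.027, 1.0, 0.002], [1.0, -0.027, 0.001], [0.001, 0.002, -1.0]]
force: [-0.9, 3.0, 0.3]
finger_gap: 0.002
time: 7.08
tool_pos: [528.5, 103.6, 226.2]
tool_rot: [[0.027, 1.0, 0.002], [1.0, -0.027, 0.0], [0.0, 0.002, -1.0]]
force: [-0.6, 0.6, 0.0]
finger_gap: -0.002
t 7.08 tcp [528.5 103.6 226.2] F [-0.6  0.6  0. ] gap -0.0 q [  2.  20. -19.  51.   0.  94.]
side slide_tab [([526, 88, 82], 0.6)]
side slide_pocket [([521, -99, 21], 0.85), ([512, -100, 1], 0.51)]
top slide_tab [([530, 87, 86], 0.65)]
top slide_pocket [([526, -103, 21], 0.94)]
```

Nearly at the stop; keep on in millimetre steps until the force rises.

```bash
python3 -m jog '[{"jaw":255,"offset":[-0.15,0,0],"roll":0},{"jaw":255,"offset":[-0.3,0,0],"roll":0},{"jaw":255,"offset":[-0.3,0,0],"roll":0}]'
python3 -m jog '[{"jaw":255,"offset":[-0.15,0,0],"roll":0},{"jaw":255,"offset":[-0.3,0,0],"roll":0},{"jaw":255,"offset":[-0.3,0,0],"roll":0}]'
```

```text
time: 7.63
tool_pos: [528.5, 101.5, 226.2]
tool_rot: [[0.026, 1.0, 0.002], [1.0, -0.026, 0.004], [0.004, 0.002, -1.0]]
force: [0.5, 9.2, 0.6]
finger_gap: -0.005
time: 7.88
tool_pos: [528.3, 100.3, 226.3]
tool_rot: [[0.023, 1.0, 0.003], [1.0, -0.023, 0.011], [0.011, 0.003, -1.0]]
force: [0.0, 19.1, -0.7]
finger_gap: 0.003
```

```bash
python3 -m jog '[{"jaw":255,"offset":[0.6,0,0],"roll":0},{"jaw":255,"offset":[2,0,0],"roll":0},{"jaw":255,"offset":[3.5,0,0],"roll":0},{"jaw":255,"offset":[4,0,0],"roll":0},{"jaw":255,"offset":[4,0,-2],"roll":0},{"jaw":255,"offset":[4,0,-5],"roll":0},{"jaw":255,"offset":[4,0,-8],"roll":0},{"jaw":255,"offset":[4,0,-11],"roll":0},{"jaw":255,"offset":[4,0,-14],"roll":0},{"jaw":255,"offset":[4,0,-16],"roll":0},{"jaw":255,"offset":[4,0,-17],"roll":0},{"jaw":255,"offset":[4,0,-17],"roll":0},{"jaw":255,"offset":[4,0,-17],"roll":0}]'
python3 - <<'E'
from h import *
s=pose()
f=vision.grab_frame("top")
for c in ("side","top"):
    for n in ("slide_tab","slide_pocket","lever_pad","guard_window","press"):
        print(c,n,[( [round(v) for v in q["point"]],round(q["confidence"],2)) for q in vision.tip_of(c,n)[:2]])
p=sense(); d=np.array([463.5,-102.5,395])-p["tool_pos"]; print(p["tool_rot"].T@d)
E
```

```text
time: 8.97
tool_pos: [528.8, 138.3, 395.9]
tool_rot: [[0.023, 1.0, 0.002], [1.0, -0.023, 0.01], [0.01, 0.002, -1.0]]
force: [0.4, -0.8, -0.7]
finger_gap: 0.002
t 8.97 tcp [528.8 138.3 395.9] F [ 0.4 -0.8 -0.7] gap 0.0 q [ 6. 15. -0. 75.  1. 97.]
side slide_tab [([526, 88, 82], 0.6)]
side slide_pocket [([521, -99, 21], 0.85), ([512, -100, 1], 0.51)]
side lever_pad [([464, -105, 146], 0.43)]
side guard_window [([463, -102, 158], 0.68)]
side press [([512, -103, -2], 0.65)]
top slide_tab [([529, 88, 86], 0.96), ([522, -102, 22], 0.43)]
top slide_pocket [([523, -102, 20], 0.68)]
top lever_pad [([466, -102, 152], 0.63)]
top guard_window [([442, -341, 1], 0.75)]
top press [([511, -103, 2], 0.75)]
[-242.4937653   -59.71566373   -1.18445875]
```

```bash
python3 -m jog '[{"jaw":255,"offset":[-1.5,-0.4,0],"roll":0},{"jaw":255,"offset":[-4,-1,0],"roll":0},{"jaw":255,"offset":[-7,-1.7,0],"roll":0},{"jaw":255,"offset":[-10,-2.4,0],"roll":0},{"jaw":255,"offset":[-13,-3.1,0],"roll":0},{"jaw":255,"offset":[-16,-3.9,0],"roll":0},{"jaw":255,"offset":[-19,-4.6,0],"roll":0},{"jaw":255,"offset":[-22,-5.3,0],"roll":0},{"jaw":255,"offset":[-23.8,-5.7,0],"roll":0},{"jaw":255,"offset":[-24.4,-5.9,0],"roll":0},{"jaw":255,"offset":[-24.4,-5.9,0],"roll":0},{"jaw":255,"offset":[-24.4,-5.9,0],"roll":0},{"jaw":255,"offset":[-24.4,-5.9,0],"roll":0}]'
python3 - <<'E'
from h import *
import cv2
s=pose(); print("tip",(s["tool_pos"]+s["tool_rot"]@[0,0,173]).round(1))
for c,(a,b) in (("side",(140,220)),):
    f=vision.grab_frame(c); cv2.imwrite(f"pics/{c}5.png",cv2.resize(f["frame"][a:a+140,b:b+150],None,fx=4,fy=4,interpolation=cv2.INTER_CUBIC))
E
```

```text
time: 10.6
tool_pos: [464.4, -103.2, 393.8]
tool_rot: [[0.023, 1.0, 0.003], [1.0, -0.023, 0.011], [0.011, 0.002, -1.0]]
force: [-0.0, 0.2, -0.6]
finger_gap: 0.002
t 10.6 tcp [ 464.4 -103.2  393.8] F [-0.   0.2 -0.6] gap 0.0 q [-23.   8.  -9.  73.   1.  68.]
tip [ 464.8 -101.3  220.9]
```

View pics/side5.png

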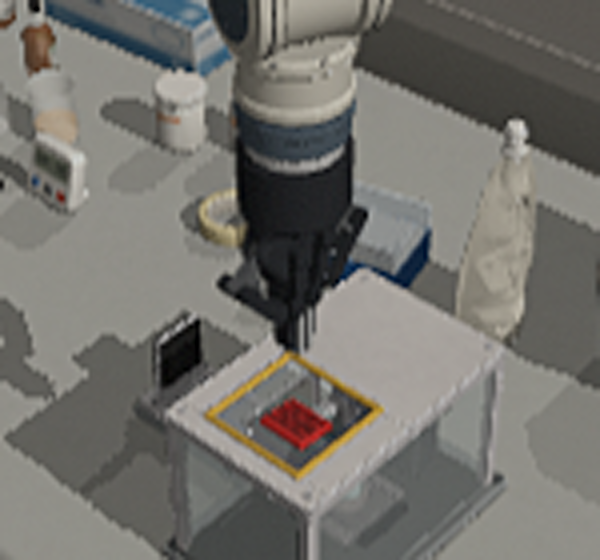

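```bash
python3 -m jog '[{"jaw":255,"offset":[-0.2,0,1],"roll":0},{"jaw":255,"offset":[-0.2,0,3],"roll":0},{"jaw":255,"offset":[-0.2,0,4.5],"roll":0},{"jaw":255,"offset":[-0.2,0,5.3],"roll":0},{"jaw":255,"offset":[-0.2,0,5.3],"roll":0},{"jaw":255,"offset":[-0.2,0,5.3],"roll":0}]'
python3 - <<'E'
from h import *
import cv2
s=pose(); print("tip",(s["tool_pos"]+s["tool_rot"]@[0,0,173]).round(1))
for c,(a,b) in (("side",(190,235)),):
    f=vision.grab_frame(c); cv2.imwrite(f"pics/{c}6.png",cv2.resize(f["frame"][a:a+80,b:b+110],None,fx=7,fy=7,interpolation=cv2.INTER_CUBIC))
E
```

```text
time: 11.15
tool_pos: [464.6, -104.1, 340.6]
tool_rot: [[0.021, 1.0, 0.002], [1.0, -0.021, 0.011], [0.011, 0.002, -1.0]]
force: [-0.1, -0.3, 0.2]
finger_gap: -0.001
t 11.15 tcp [ 464.6 -104.1  340.6] F [-0.1 -0.3  0.2] gap -0.0 q [-23.   9. -15.  65.   1.  68.]
tip [ 464.9 -102.2  167.7]
```

View pics/side6.png

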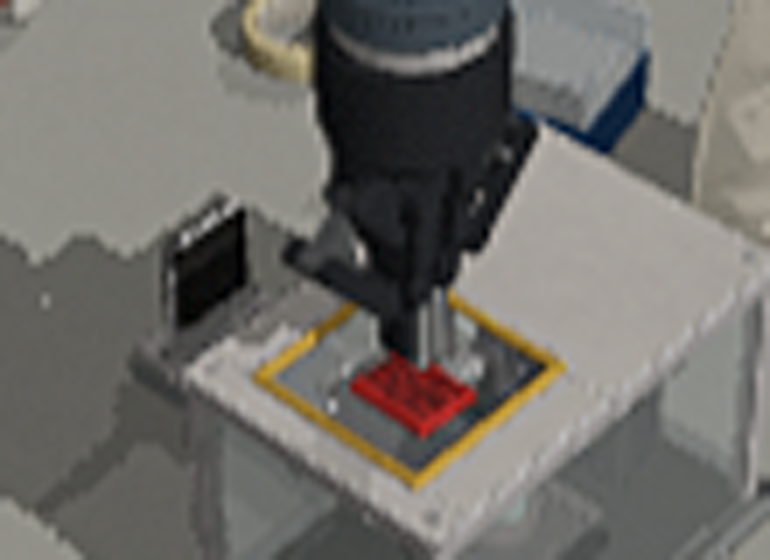

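```bash
python3 -m jog '[{"jaw":255,"offset":[0,-0.15,0],"roll":0.1},{"jaw":255,"offset":[0,-0.15,0],"roll":0.2},{"jaw":255,"offset":[0,-0.15,0],"roll":0.3},{"jaw":255,"offset":[0,-0.15,0],"roll":0.4},{"jaw":255,"offset":[0,-0.15,0],"roll":0.5},{"jaw":255,"offset":[0,-0.15,0],"roll":0.6},{"jaw":255,"offset":[0,-0.15,0],"roll":0.7},{"jaw":255,"offset":[0,-0.15,0],"roll":0.785},{"jaw":255,"offset":[0,-0.15,0],"roll":0.785},{"jaw":255,"offset":[0,-0.15,0],"roll":0.785}]'
python3 -m jog '[{"jaw":255,"offset":[0,0,0.5],"roll":0},{"jaw":255,"offset":[0,0,1],"roll":0},{"jaw":255,"offset":[0,0,1.5],"roll":0},{"jaw":255,"offset":[0,0,2],"roll":0},{"jaw":255,"offset":[0,0,2.4],"roll":0},{"jaw":255,"offset":[0,0,2.4],"roll":0}]'
python3 - <<'E'
from h import *
import cv2
s=pose(); print("tip",(s["tool_pos"]+s["tool_rot"]@[0,0,173]).round(1))
for c,(a,b) in (("side",(190,235)),):
    f=vision.grab_frame(c); cv2.imwrite(f"pics/{c}7.png",cv2.resize(f["frame"][a:a+80,b:b+110],None,fx=7,fy=7,interpolation=cv2.INTER_CUBIC))
E
```

```text
time: 12.03
tool_pos: [463.4, -104.3, 341.9]
tool_rot: [[0.72, 0.694, 0.004], [0.694, -0.72, 0.01], [0.01, -0.004, -1.0]]
force: [-0.3, -0.4, -0.2]
finger_gap: 0.006
time: 12.53
tool_pos: [463.3, -104.0, 317.1]
tool_rot: [[0.72, 0.694, 0.003], [0.694, -0.72, 0.01], [0.009, -0.006, -1.0]]
force: [-2.6, 0.3, 2.8]
finger_gap: -0.002
t 12.53 tcp [ 463.3 -104.   317.1] F [-2.6  0.3  2.8] gap -0.0 q [-23.  10. -18.  62.   1. 113.]
tip [ 463.8 -102.2  144.1]
```

View pics/side7.png

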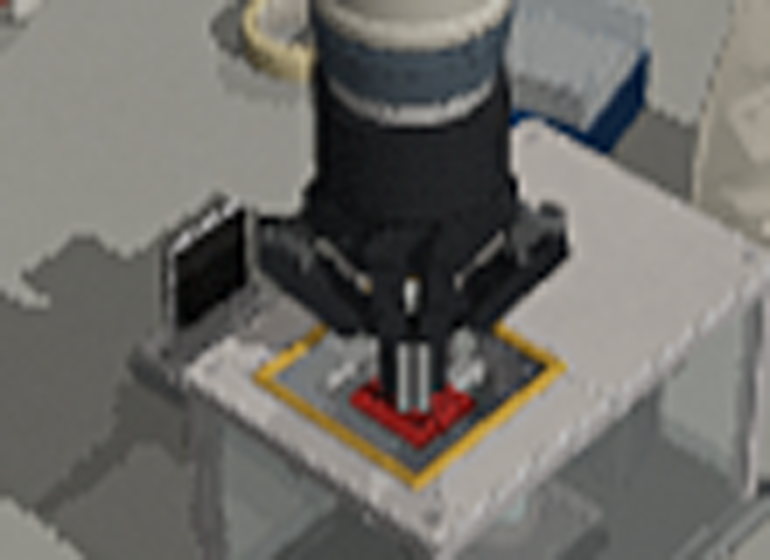

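```bash
python3 -m jog '[{"jaw":255,"offset":[0,0,0.3],"roll":0},{"jaw":255,"offset":[0,0,0.6],"roll":0},{"jaw":255,"offset":[0,0,0.9],"roll":0},{"jaw":255,"offset":[0,0,1.2],"roll":0},{"jaw":255,"offset":[0,0,1.5],"roll":0},{"jaw":255,"offset":[0,0,1.8],"roll":0},{"jaw":255,"offset":[0,0,2.0],"roll":0},{"jaw":255,"offset":[0,0,2.2],"roll":0},{"jaw":255,"offset":[0,0,2.4],"roll":0},{"jaw":255,"offset":[0,0,2.4],"roll":0}]'
python3 -m jog '[{"jaw":255,"offset":[0,0,0.1],"roll":0},{"jaw":255,"offset":[0,0,0.2],"roll":0},{"jaw":255,"offset":[0,0,0.2],"roll":0}]'
```

```text
time: 13.42
tool_pos: [463.4, -103.9, 293.5]
tool_rot: [[0.72, 0.694, 0.003], [0.694, -0.72, 0.01], [0.009, -0.005, -1.0]]
force: [-3.1, -0.4, 6.5]
finger_gap: 0.002
time: 13.67
tool_pos: [463.4, -103.9, 291.9]
tool_rot: [[0.72, 0.694, 0.004], [0.694, -0.72, 0.009], [0.01, -0.004, -1.0]]
force: [-4.6, -0.2, 11.4]
finger_gap: 0.001
```

```bash
python3 -m jog '[{"jaw":255,"offset":[0,0,0.1],"roll":0},{"jaw":255,"offset":[0,0,0.2],"roll":0},{"jaw":255,"offset":[0,0,0.2],"roll":0}]'
python3 -m jog '[{"jaw":255,"offset":[0,0,0.1],"roll":0},{"jaw":255,"offset":[0,0,0.2],"roll":0},{"jaw":255,"offset":[0,0,0.2],"roll":0}]'
```

```text
time: 13.92
tool_pos: [463.3, -103.8, 291.3]
tool_rot: [[0.72, 0.694, 0.006], [0.694, -0.72, 0.009], [0.01, -0.002, -1.0]]
force: [-8.4, 1.3, 23.2]
finger_gap: 0.003
time: 14.17
tool_pos: [463.0, -103.7, 291.1]
tool_rot: [[0.72, 0.694, 0.008], [0.694, -0.72, 0.007], [0.011, -0.0, -1.0]]
force: [-10.8, 1.8, 27.1]
finger_gap: 0.0
```

```bash
python3 - <<'E'
from h import *
import cv2
s=pose()
f=vision.grab_frame("side"); cv2.imwrite("pics/side8.png",cv2.resize(f["frame"][190:310,235:345],None,fx=5,fy=5,interpolation=cv2.INTER_CUBIC))
E
```

```text
t 14.17 tcp [ 463.  -103.7  291.1] F [-10.8   1.8  27.1] gap 0.0 q [-23.  11. -21.  58.   1. 113.]
```

View pics/side8.png

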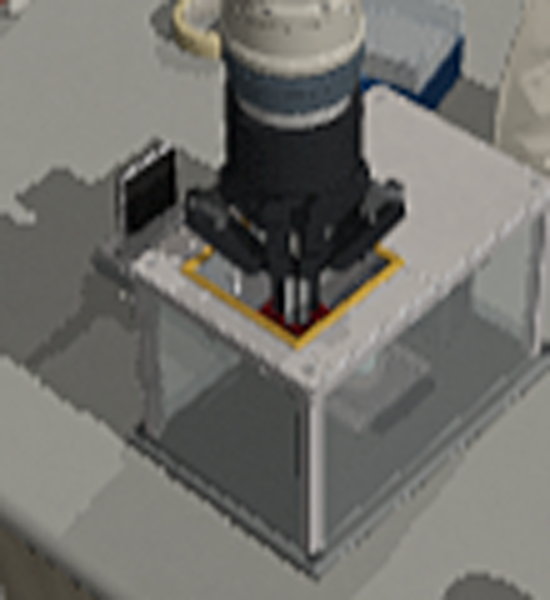

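```bash
python3 -m jog '[{"jaw":255,"offset":[0,0,-0.5],"roll":0},{"jaw":255,"offset":[0,0,-1],"roll":0},{"jaw":255,"offset":[0,0,-1.5],"roll":0},{"jaw":255,"offset":[0,0,-2],"roll":0},{"jaw":255,"offset":[0,0,-2.5],"roll":0},{"jaw":255,"offset":[0,0,-3],"roll":0},{"jaw":255,"offset":[0,0,-3.5],"roll":0},{"jaw":255,"offset":[0,0,-4.5],"roll":0},{"jaw":255,"offset":[0,0,-6],"roll":0},{"jaw":255,"offset":[0,0,-8],"roll":0},{"jaw":255,"offset":[0,0,-10],"roll":0},{"jaw":255,"offset":[0,0,-10.5],"roll":0},{"jaw":255,"offset":[0,0,-10.5],"roll":0}]'
python3 - <<'E'
from h import *
import cv2
s=pose(); print(s["tool_rot"].round(3))
for c in ("side","top"):
    f=vision.grab_frame(c)
    if c=="side": cv2.imwrite("pics/side9.png",cv2.resize(f["frame"][190:310,225:345],None,fx=5,fy=5,interpolation=cv2.INTER_CUBIC))
    for n in ("slide_tab","lever_pad"):
        print(c,n,[( [round(v) for v in q["point"]],round(q["confidence"],2)) for q in vision.tip_of(c,n)[:2]])
E
```

```text
time: 15.3
tool_pos: [462.4, -104.6, 397.2]
tool_rot: [[0.72, 0.694, 0.01], [0.694, -0.72, 0.006], [0.011, 0.002, -1.0]]
force: [0.2, -0.4, -0.7]
finger_gap: 0.001
t 15.3 tcp [ 462.4 -104.6  397.2] F [ 0.2 -0.4 -0.7] gap 0.0 q [-23.   7.  -9.  73.   1. 113.]
[[ 0.72   0.694  0.01 ]
 [ 0.694 -0.72   0.006]
 [ 0.011  0.002 -1.   ]]
side slide_tab [([527, 87, 82], 0.82)]
side lever_pad [([465, -101, 146], 0.63)]
top slide_tab [([529, 83, 86], 0.97)]
top lever_pad [([663, 386, 0], 0.74)]
```

View pics/side9.png

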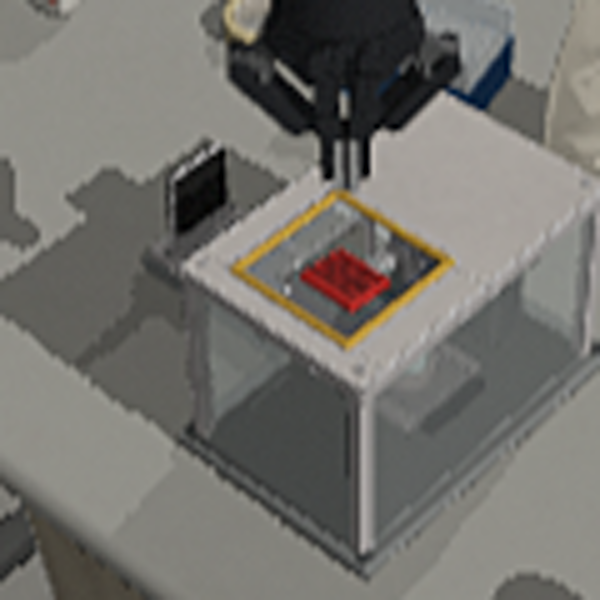

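```bash
python3 -m jog '[{"jaw":255,"offset":[1,-0.4,0],"roll":-0.07},{"jaw":255,"offset":[2.7,-1.2,0],"roll":-0.15},{"jaw":255,"offset":[4.5,-2,0],"roll":-0.24},{"jaw":255,"offset":[6.5,-2.9,0],"roll":-0.33},{"jaw":255,"offset":[8.5,-3.8,0],"roll":-0.42},{"jaw":255,"offset":[10.5,-4.6,0],"roll":-0.51},{"jaw":255,"offset":[12.5,-5.5,0],"roll":-0.6},{"jaw":255,"offset":[14,-6.2,0],"roll":-0.69},{"jaw":255,"offset":[15.2,-6.7,0.1],"roll":-0.75},{"jaw":255,"offset":[15.4,-6.8,0.1],"roll":-0.777},{"jaw":255,"offset":[15.4,-6.8,0.1],"roll":-0.777},{"jaw":255,"offset":[15.4,-6.8,0.1],"roll":-0.777},{"jaw":255,"offset":[15.4,-6.8,0.1],"roll":-0.777}]'
python3 - <<'E'
from h import *
s=pose(); print("tip",(s["tool_pos"]+s["tool_rot"]@[0,0,173]).round(1)); print(s["tool_rot"].round(3))
E
```

```text
time: 16.68
tool_pos: [525.5, 50.8, 395.7]
tool_rot: [[0.029, 1.0, 0.006], [1.0, -0.029, 0.008], [0.008, 0.005, -1.0]]
force: [0.9, -0.5, -0.6]
finger_gap: -0.0
t 16.68 tcp [525.5  50.8 395.7] F [ 0.9 -0.5 -0.6] gap -0.0 q [-4. 13. -3. 74.  0. 88.]
tip [526.5  52.2 222.7]
[[ 0.029  1.     0.006]
 [ 1.    -0.029  0.008]
 [ 0.008  0.005 -1.   ]]
```

Tip gap to the inner pad should be ~18 mm. Descend in two stages, checking on the way.

```bash
python3 -m jog '[{"jaw":255,"offset":[0,0,2],"roll":0},{"jaw":255,"offset":[0,0,5],"roll":0},{"jaw":255,"offset":[0,0,8],"roll":0},{"jaw":255,"offset":[0,0,11],"roll":0},{"jaw":255,"offset":[0,0,12],"roll":0},{"jaw":255,"offset":[0,0,12],"roll":0},{"jaw":255,"offset":[0,0,12],"roll":0}]'
python3 - <<'E'
from h import *
import cv2
s=pose()
for c,(a,b) in (("side",(165,205)),("top",(180,215))):
    f=vision.grab_frame(c); cv2.imwrite(f"pics/{c}10.png",cv2.resize(f["frame"][a:a+100,b:b+130],None,fx=5,fy=5,interpolation=cv2.INTER_CUBIC))
E
```

```text
time: 17.27
tool_pos: [526.4, 51.3, 276.5]
tool_rot: [[0.03, 1.0, 0.006], [1.0, -0.03, 0.008], [0.008, 0.005, -1.0]]
force: [-0.0, 0.3, 0.4]
finger_gap: -0.002
t 17.27 tcp [526.4  51.3 276.5] F [-0.   0.3  0.4] gap -0.0 q [ -4.  17. -16.  57.   0.  88.]
```

View pics/side10.png

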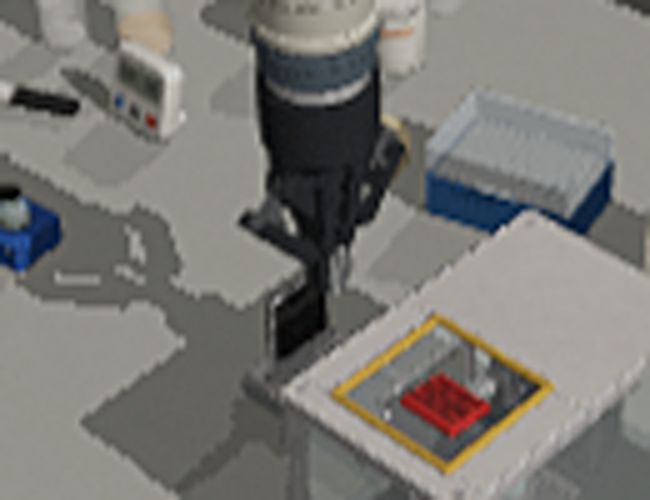

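View pics/top10.png

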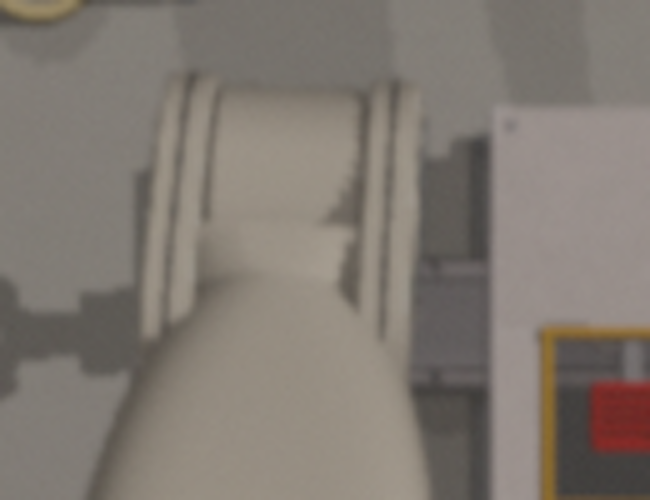

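```bash
python3 -m jog '[{"jaw":255,"offset":[0,0,1],"roll":0},{"jaw":255,"offset":[0,0,2],"roll":0},{"jaw":255,"offset":[0,0,3],"roll":0},{"jaw":255,"offset":[0,0,4],"roll":0},{"jaw":255,"offset":[0,0,4.8],"roll":0},{"jaw":255,"offset":[0,0,4.8],"roll":0},{"jaw":255,"offset":[0,0,4.8],"roll":0}]'
python3 -m jog '[{"jaw":255,"offset":[0.5,0,0],"roll":0},{"jaw":255,"offset":[0.9,0,0],"roll":0},{"jaw":255,"offset":[1.2,0,0],"roll":0},{"jaw":255,"offset":[1.5,0,0],"roll":0},{"jaw":255,"offset":[1.8,0,0],"roll":0},{"jaw":255,"offset":[2.1,0,0],"roll":0},{"jaw":255,"offset":[2.5,0,0],"roll":0},{"jaw":255,"offset":[3,0,0],"roll":0},{"jaw":255,"offset":[3.5,0,0],"roll":0},{"jaw":255,"offset":[4,0,0],"roll":0},{"jaw":255,"offset":[4.5,0,0],"roll":0},{"jaw":255,"offset":[5,0,0],"roll":0},{"jaw":255,"offset":[5.5,0,0],"roll":0},{"jaw":255,"offset":[6,0,0],"roll":0},{"jaw":255,"offset":[6.4,0,0],"roll":0},{"jaw":255,"offset":[6.8,0,0],"roll":0},{"jaw":255,"offset":[7,0,0],"roll":0},{"jaw":255,"offset":[7,0,0],"roll":0}]'
python3 - <<'E'
from h import *
s=pose(); print("tip",(s["tool_pos"]+s["tool_rot"]@[0,0,173]).round(1))
for c in ("side","top"):
    f=vision.grab_frame(c)
    for n in ("slide_tab","slide_pocket","vial"):
        print(c,n,[( [round(v) for v in q["point"]],round(q["confidence"],2)) for q in vision.tip_of(c,n)[:2]])
E
```

```text
time: 17.95
tool_pos: [527.1, 51.9, 228.8]
tool_rot: [[0.029, 1.0, 0.007], [1.0, -0.029, 0.008], [0.008, 0.007, -1.0]]
force: [0.1, -0.8, -0.2]
finger_gap: -0.002
time: 19.45
tool_pos: [529.1, 122.4, 229.2]
tool_rot: [[0.028, 1.0, 0.007], [1.0, -0.028, 0.008], [0.009, 0.006, -1.0]]
force: [-0.3, -0.3, 0.8]
finger_gap: 0.001
t 19.45 tcp [529.1 122.4 229.2] F [-0.3 -0.3  0.8] gap 0.0 q [  4.  20. -18.  51.   0.  96.]
tip [530.2 123.9  56.2]
side slide_tab [([528, 138, 85], 0.58)]
side slide_pocket [([522, -47, 21], 0.61)]
side vial [([522, -47, 22], 0.5)]
top slide_tab []
top slide_pocket [([526, -48, 19], 0.97)]
top vial [([511, -99, 2], 0.42), ([467, -106, 150], 0.26)]
```

```bash
python3 -m jog '[{"jaw":255,"offset":[0.3,0,0],"roll":0},{"jaw":255,"offset":[0.7,0,0],"roll":0},{"jaw":255,"offset":[1.1,0,0],"roll":0},{"jaw":255,"offset":[1.5,0,0],"roll":0},{"jaw":255,"offset":[1.9,0,0],"roll":0},{"jaw":255,"offset":[2.3,0,0],"roll":0},{"jaw":255,"offset":[2.7,0,0],"roll":0},{"jaw":255,"offset":[3.0,0,0],"roll":0},{"jaw":255,"offset":[3.3,0,0],"roll":0},{"jaw":255,"offset":[3.6,0,0],"roll":0},{"jaw":255,"offset":[3.9,0,0],"roll":0},{"jaw":255,"offset":[4.1,0,0],"roll":0},{"jaw":255,"offset":[4.3,0,0],"roll":0},{"jaw":255,"offset":[4.4,0,0],"roll":0},{"jaw":255,"offset":[4.4,0,0],"roll":0}]'
python3 -m jog '[{"jaw":255,"offset":[0.15,0,0],"roll":0},{"jaw":255,"offset":[0.3,0,0],"roll":0},{"jaw":255,"offset":[0.3,0,0],"roll":0}]'
python3 -m jog '[{"jaw":255,"offset":[0.15,0,0],"roll":0},{"jaw":255,"offset":[0.3,0,0],"roll":0},{"jaw":255,"offset":[0.3,0,0],"roll":0}]'
```

```text
time: 21.1
tool_pos: [530.4, 166.0, 229.8]
tool_rot: [[0.029, 1.0, 0.007], [1.0, -0.029, 0.008], [0.009, 0.007, -1.0]]
force: [-0.5, 0.2, -0.2]
finger_gap: -0.003
time: 21.35
tool_pos: [530.5, 168.9, 229.8]
tool_rot: [[0.029, 1.0, 0.007], [1.0, -0.029, 0.008], [0.008, 0.007, -1.0]]
force: [0.5, -4.4, -1.6]
finger_gap: 0.001
time: 21.6
tool_pos: [530.5, 170.1, 229.9]
tool_rot: [[0.031, 0.999, 0.007], [1.0, -0.031, 0.001], [0.001, 0.007, -1.0]]
force: [-1.1, -18.2, 0.8]
finger_gap: -0.0
```

```bash
python3 -m jog '[{"jaw":255,"offset":[-0.5,0,0],"roll":0},{"jaw":255,"offset":[-1.5,0,0],"roll":0},{"jaw":255,"offset":[-2.5,0,0],"roll":0},{"jaw":255,"offset":[-3,0,0],"roll":0},{"jaw":255,"offset":[-3,0,-2],"roll":0},{"jaw":255,"offset":[-3,0,-5],"roll":0},{"jaw":255,"offset":[-3,0,-8],"roll":0},{"jaw":255,"offset":[-3,0,-11],"roll":0},{"jaw":255,"offset":[-3,0,-14],"roll":0},{"jaw":255,"offset":[-3,0,-17],"roll":0},{"jaw":255,"offset":[-3,0,-18],"roll":0},{"jaw":255,"offset":[-3,0,-18],"roll":0}]'
python3 -m jog '[{"jaw":255,"offset":[2,0,0],"roll":0},{"jaw":255,"offset":[5,0,0],"roll":0},{"jaw":255,"offset":[8,0,0],"roll":0},{"jaw":255,"offset":[11,0,0],"roll":0},{"jaw":255,"offset":[14,0,0],"roll":0},{"jaw":255,"offset":[17,0,0],"roll":0},{"jaw":255,"offset":[20,0,0],"roll":0},{"jaw":255,"offset":[20,0,0],"roll":0},{"jaw":255,"offset":[20,0,0],"roll":0}]'
python3 - <<'E'
from h import *
import cv2
s=pose()
for c,(a,b) in (("side",(170,215)),("top",(180,215))):
    f=vision.grab_frame(c); cv2.imwrite(f"pics/{c}11.png",cv2.resize(f["frame"][a:a+120,b:b+150],None,fx=5,fy=5,interpolation=cv2.INTER_CUBIC))
    for n in ("slide_tab","slide_pocket","vial","lever_pad","red_pot","vial_rack","tips","bench_timer"):
        print(c,n,[( [round(v) for v in q["point"]],round(q["confidence"],2)) for q in vision.tip_of(c,n)[:2]])
E
```

```text
time: 22.6
tool_pos: [528.6, 139.7, 412.6]
tool_rot: [[0.031, 0.999, 0.012], [1.0, -0.031, 0.002], [0.003, 0.012, -1.0]]
force: [1.0, 0.7, -1.1]
finger_gap: 0.002
time: 23.35
tool_pos: [534.8, 340.9, 410.6]
tool_rot: [[0.029, 1.0, 0.009], [1.0, -0.029, 0.001], [0.001, 0.009, -1.0]]
force: [-0.4, -0.5, 0.1]
finger_gap: 0.001
t 23.35 tcp [534.8 340.9 410.6] F [-0.4 -0.5  0.1] gap 0.0 q [ 25.  23.  14.  81.  -0. 117.]
side slide_tab [([526, 184, 83], 0.93)]
side slide_pocket []
side vial []
side lever_pad [([465, -103, 148], 0.46)]
side red_pot [([446, -338, 5], 0.59)]
side vial_rack [([482, 387, -2], 0.6)]
side tips [([776, 89, 4], 0.86)]
side bench_timer [([663, 383, -4], 0.48)]
top slide_tab [([532, 186, 84], 0.61)]
top slide_pocket [([529, -2, 22], 0.86)]
top vial [([469, -103, 152], 0.61), ([527, -5, 18], 0.55)]
top lever_pad [([468, -104, 153], 0.68)]
top red_pot [([447, -340, -2], 0.61)]
top vial_rack [([486, 384, 1], 0.77), ([446, -340, 0], 0.72)]
top tips [([766, 86, -2], 0.85)]
top bench_timer [([664, 386, -4], 0.83)]
```

View pics/side11.png

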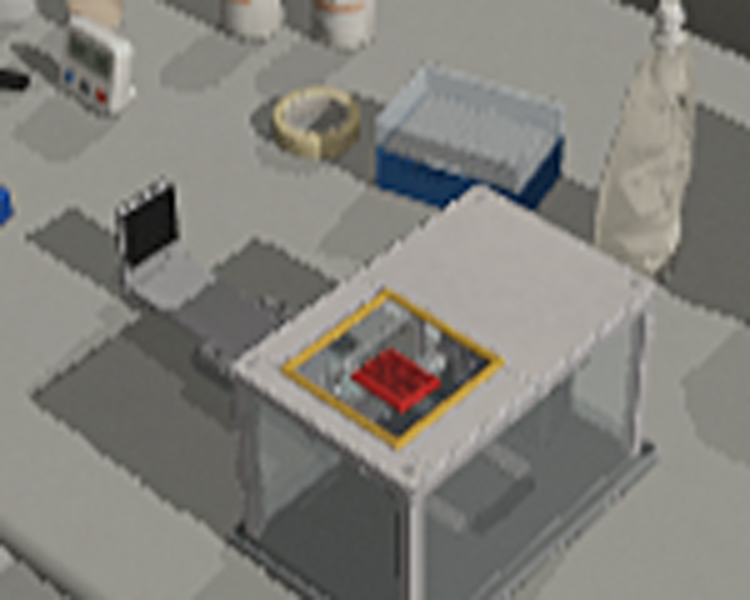

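View pics/top11.png

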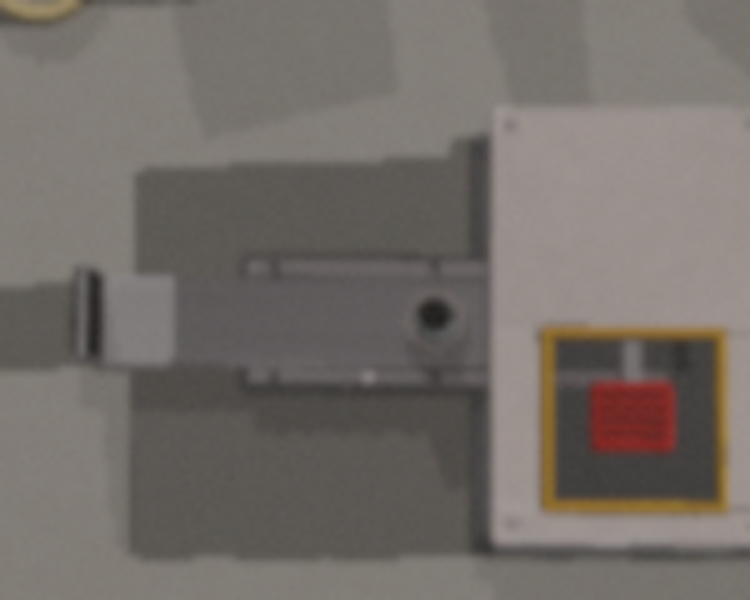

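```bash
python3 -c "
from workcell import robot; print(robot.finish_job())"
```

```text
the job is handed in; nothing more can be done
None
```

I ran the whole stoppering cycle and handed the job in at about 23.5 s of the 58 s. Handing in gave no verdict, so the checks below are my own.

- **Slide in:** I pushed the tab's outer pad with the closed fingertips until the slide met its stop at about 19 N. The tab had moved about 99 mm.
- **Lever press:** I turned the closed gripper 45° to clear the window frame and pressed the pad from about z = 149 mm down to about 118 mm. The force went from about 7 N to 27 N over the last 2.4 mm, which I took to be the lever's stop. The expected full stroke ends at about 117 mm.
- **Lever up:** After I backed off, the pictures showed the pad level with where it started and the slide still in.
- **Slide out:** I pushed the inner pad until the slide met its outer stop at about 18 N, then moved the arm clear.

**Last checks:**
- The tab is at about (532, 186), within 1 mm of where it started.
- The pocket and vial are back at their starting positions, and the vial looks upright.
- The lever pad is up.
- The wrist reads about 0 N.
- All four bystanders are within about 5 mm of their first readings, which is within the detector's own error.

**Not confirmed:**
- How far the stopper went in could not be measured directly. I infer it is seated from the lever reaching its stop; the stopper shifted about 0.4 pixel in the top camera, which is too small to prove it.
- The side camera did not detect the vial or pocket at the end, so only the top camera confirms those.
- Some low-confidence detections were plainly wrong, such as the top camera putting the lever pad on the timer, and I ignored them.

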